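# Show the class the lorry's missing wheel under the document camera

### The arm

A 7-joint arm with a two-finger parallel gripper is mounted at the origin on the work surface. World frame = base frame: x ahead of the robot, y to its left, z up, the work surface at z = 0. Lengths are in m, angles in rad, forces in N, time in s.
With the tool pointing down it reaches from about 0.425 to 0.875 m from the base axis. Payload 4.7 kg.
Tool frame: the origin (TCP) lies at the very end of the fingers, on their centre line; the grasp point (between the pads) lies 19 mm behind it; z points along the fingers, y is the line along which they close (so a half turn about z gives the same grasp; the last joint's range is limited). The gripper opens to 87 mm and grips with 3 to 60 N. Pads are 19 mm wide; open, the fingers measure 117 mm over their backs; the gripper's body (75 mm by 190 mm) begins 51 mm behind the grasp point.
Start: joints at [1.178, 0.321, -0.07, 1.45, 0.023, 1.371, -0.057], TCP at [0.257, -0.597, 0.223] pointing down, gripper open.
Joint ranges: [-2.86, 2.86], [-0.3, 2.09], [-1.38, 1.24], [0.06, 2.45], [-1.56, 4.7], [0.09, 2.05], [-2.69, 2.69]. Speed limits (rad/s): [2.57, 2.57, 3.14, 3.14, 3.14, 3.14, 3.14].

### API

Orientations are given as a rotation vector (axis times angle).
In Python, from bench import ctrl, vision gives the robot as it stands.
- The arm moves only by the tool jog_arm, never from a script. Its argument "increments" is a list of rows, each an object of numbers: "tx", "ty", "tz": the shift along the tool's x, y, z in mm; "wx", "wy", "wz": the turn, a rotation vector about the tool's x, y, z in rad; "gripper": the opening, from 0 (shut) to 1 (fully open). In form: [{"tx": .., "ty": .., "tz": .., "wx": .., "wy": .., "wz": .., "gripper": ..}, ...]. A call has exactly 5 rows; each row is the pose to reach, as a shift and turn from the pose commanded when the call began, along the tool's axes at that moment; what a row does not reach only later rows make up. A row lasts 1/12 s, in which the tool goes at most 41.7 mm and 7.16 degrees, less where a joint would pass 70% of its speed; a pose out of reach is approached as far as the arm can. A call with a gripper value outside its range is refused whole. The fingers move at their own pace and stop on an object; "grip_force" is the grip in N (left out, the last holds). Time passes only in rows, so rows that repeat a pose let the fingers close, or fill a call up. It gives the time, the measured TCP pose, the force, the opening and the grip force at its end, in the units of the state.
- ctrl.get_state(): the state, without advancing time (a new reading comes with each control period).
- vision.get_image(name): name is "scene" or "top" or "wrist"; returns a dict with "color" (400x640x3 uint8, blue, green, red), "fx", "fy", "cx", "cy" (pixels), "extrinsics" (4x4, takes a point from world to camera coordinates). Camera axes: x right, y down, z forward; pixel columns grow to the right and rows downward; lengths in m; the calibration is good to about 2 mm. A picture is of the moment at which its call begins. There is no depth.
- ctrl.close_job(): hands the job in; it is judged then, once.
Trained networks look in the newest picture that a camera, given by its name, has taken for a name from the list of things; names that differ only in an ending like _2 or _b are one class to them, and where a whole thing is asked for, a point or a joint stands for the part that bears it (a point fixed in the world has none). Each returns a list of dicts, best first, with "conf" (0 to 1); they miss things now and then, are a little off and sometimes report something else, mostly with a low value. They report only what shows in the picture. A call takes as long as a camera call. They do not tell look-alikes from the thing itself.
- vision.spot_in(camera, thing): "bbox" ([left, top, right, bottom] in pixels, round what is visible of it).
The state is a dict: "time": time; "joint_positions": joint angles; "qd": joint speeds; "joint_torque": joint torques, N m; "position": TCP position; "tool_rot": TCP orientation; "ft_force": force on the tool from outside, world axes, zero at the start; "torque": the same for the moment, N m; "grip_width": opening from 0.0 (shut) to 1.0 (fully open); "grip_force": force on a finger pad.
Only numpy, scipy, OpenCV 4.12 (cv2) and the standard library are available. Lean on these libraries where they do the work, as an engineer would, in place of code of your own. Each camera call takes 0.05 s, during which the arm holds its last target. There are 200 camera calls.

### The job

Show the class, through the document camera, how the cardboard lorry lying on its side gets its missing wheel: press the camera's round lamp button fully in, then point at the loose foam wheel on the cutting mat, holding your fingertips still straight above it, a couple of centimetres clear, for about two seconds. Then point in the same way at the lorry's bare axle, where that wheel goes, and finish there, still pointing. The class must not be misled, so do not point closely at any other piece or at the wheel already fitted, leave the two zoom keys alone, and do not touch or move the lorry, the pieces or anything else lying loose on the table.

Things in the scene. Friction and masses are not known exactly. Their poses are not given: they have to be found in the camera images.
- docucam: The document camera, fixed to the table on the robot's right: low white base 200 x 120 mm, 28 mm high, with a gooseneck (15 mm thick) rising from its far right corner to a camera head 70 mm long, 0.33 to 0.41 m above the table, whose middle is 106 mm to x and 30 mm to -y of the base's middle: keep clear of it when moving on. Origin: centre of the base's underside; x points to the gooseneck end, away from the robot.
- lamp_top (a point): Centre of the top of the camera's lamp button: round, grey plastic, 24 mm across, in a metal bezel, alone at the near end of the camera's base (62 mm from its centre). Its top stands 9 mm above the base, 37 mm above the table; it is pressed straight down.
- lamp_button (a joint): How far the lamp button is pressed: 0 at rest, 0.006 m fully in. It is sprung: starts to move at 2 N, fully in at 5 N, and springs back.
- zoom_in (a joint): How far the left zoom key is pressed (0 to 0.003 m): one of two small square keys, 12 mm wide and 4.5 mm high, side by side (44 mm apart) on the camera's base, 50 mm beyond the lamp button towards the gooseneck. To be left alone.
- zoom_out (a joint): The same for the right zoom key.
- foam_wheel: The loose wheel: a black foam ring lying flat on the cutting mat, 56 mm outside diameter, 16 mm hub hole, 12 mm thick. Origin: centre of its underside (2 mm above the table, on the mat); z up. The mat is a green A3 cutting mat, 2 mm thick, fixed.
- lorry: Model lorry made of cardboard boxes on a grey card chassis beam, 210 mm long, 150 mm from wheels to roof, lying on its side (90 mm high as it lies), on the robot's left. Origin on the table inside it; its x points to its cab, y to its roof, z up. Loose, 0.2 to 0.4 kg. Two axles end on the upper side: the front one (under the cab) has its wheel, the rear one is bare.
- bare_axle (a point): Centre of the upper end of the bare rear axle: an upright wooden dowel, 10 mm thick, standing 20 mm out of the chassis beam; its end is 88 mm above the table. In the lorry's frame at x -60, y -50, z 88 mm. The cargo box's edge, about level with it, lies 30 mm away towards the roof.
- fitted_wheel (a point): Centre of the upper face of the lorry's front wheel on this side, which is already fitted (black foam, 56 mm across, face 82 mm above the table), 120 mm from the bare axle. Not to be pointed at.
- foam_disc: Plain black foam disc without a hole, 40 mm across, 12 mm thick, on the mat. Origin: centre of its underside. Leave alone.
- foam_offcut: Square frame of black foam, 76 mm wide, 12 mm thick, with a 58 mm round opening, on the mat. Origin: centre of its underside. Leave alone.
- foam_cross: Four-lobed black foam cross, 106 mm across its lobes, 12 mm thick, on the mat. Origin: centre of its underside. Leave alone.
- marker: White marker pen with a black cap, 125 mm long, 13 mm thick, lying across the middle of the mat. Origin: middle of its underside; x along it, towards the cap. Leave alone.
- tape_roll: Empty cardboard tape core, 96 mm across, 24 mm high, lying near the robot on the right. Origin: centre of its underside. Leave alone.
- scissors: Scissors with black handles, 175 mm long, 9 mm high, lying near the robot on the left. Origin: under the pivot. Leave alone.
- paint_jar: Closed paint jar, 64 mm across, 75 mm tall, standing beyond the lorry. Origin: centre of its base. Leave alone.
Mind the look-alikes: they are no part of the job. What is shaped like the foam_wheel but pink is not meant.

How it is judged:
On the way, in this order (a step that is already met when the one before it is completed fails the run):
1. the lamp button is pressed fully in (value of joint lamp_button above 0.0045 m), for 0.05 s.
2. the robot points at the loose foam wheel: fingertips above its middle, close but clear, for 1.5 s (horizontal distance between the grasp point and foam_wheel below 0.02 m and z of the grasp point in the frame of foam_wheel between 0.03 and 0.087 m), for 1.5 s.
3. the robot points at the bare axle in the same way, for 1.5 s (horizontal distance between the grasp point and bare_axle below 0.02 m and z of the grasp point in the frame of bare_axle between 0.018 and 0.075 m), for 1.5 s.
At the end, for the whole second after the job is handed in: The grasp point between the fingers (about 2 cm behind their tips) is still within 20 mm horizontally of the bare axle's centre and 18 to 75 mm above its end; the lamp button has sprung back; the lorry, the foam pieces and all else that lies loose are within 6 mm of where they were (all of step 3 and distance of each of lorry, foam_wheel, foam_disc, foam_offcut, foam_cross, marker, tape_roll, scissors, paint_jar from where it was at the start of the episode below 0.006 m and value of joint lamp_button below 0.002 m and linear speed of lorry below 0.02 m/s); the robot touches nothing.
It fails at once if the lorry or a foam piece is touched (contact force between any of the fingers, the arm and lorry above 0.3 N or contact force between any of the fingers, the arm and foam_wheel above 0.3 N or contact force between any of the fingers, the arm and foam_disc above 0.3 N or contact force between any of the fingers, the arm and foam_offcut above 0.3 N or contact force between any of the fingers, the arm and foam_cross above 0.3 N).
It fails at once if another loose thing on the table is touched (contact force between any of the fingers, the arm and marker above 0.3 N or contact force between any of the fingers, the arm and tape_roll above 0.3 N or contact force between any of the fingers, the arm and scissors above 0.3 N or contact force between any of the fingers, the arm and paint_jar above 0.3 N).
It fails at once if a loose thing is moved, lifted or knocked by 6 mm or more (not (distance of each of lorry, foam_wheel, foam_disc, foam_offcut, foam_cross, marker, tape_roll, scissors, paint_jar from where it was at the start of the episode below 0.006 m)).
It fails at once if a zoom key is pressed (value of joint any of zoom_in, zoom_out above 0.0015 m).
It fails at once if the robot points closely at a wrong piece (grasp point within 12 mm of its middle and less than 60 mm above it) ((horizontal distance between the grasp point and foam_disc below 0.012 m and z of the grasp point in the frame of foam_disc between 0 and 0.072 m) or (horizontal distance between the grasp point and foam_offcut below 0.012 m and z of the grasp point in the frame of foam_offcut between 0 and 0.072 m) or (horizontal distance between the grasp point and foam_cross below 0.012 m and z of the grasp point in the frame of foam_cross between 0 and 0.072 m) or (horizontal distance between the grasp point and fitted_wheel below 0.012 m and z of the grasp point in the frame of fitted_wheel between 0 and 0.06 m)).
It also fails if it takes over 62 s, if anything falls off the work surface, if the arm or the gripper's body presses on something with over 40 N, if the wrist force passes 120 N, or if a joint passes its speed limit or range.

## Working session

There is one attempt and no reset: what is moved stays moved. The work goes in short steps, Python scripts to look and compute and a tool call to move; the robot and the scene stay as the last step left them, time stands still between calls to the robot, and variables do not carry over. Pictures are saved under pics/ and viewed, at most 10 in all, crops included, and the job is handed in when it is done.

Besides the shell and the picture viewer there is one more tool, called after "Call:" as name([rows], argument=value, ...), one row to a line, values as JSON. jog_arm: Moves the arm, as the interface text tells. Its arguments: {"type":"object","properties":{"increments":{"type":"array"},"grip_force":{"type":"number"}},"required":["increments"]}

```bash
mkdir -p pics; cat > h.py <<'E'
import numpy as np, cv2
from bench import ctrl, vision
def ray(im,u,v,z):
    E=np.array(im["extrinsics"]);R=E[:3,:3];t=E[:3,3]
    c=-R.T@t; d=R.T@np.array([(u-im["cx"])/im["fx"],(v-im["cy"])/im["fy"],1])
    return c+d*(z-c[2])/d[2]
def proj(im,p):
    E=np.array(im["extrinsics"]);q=E[:3,:3]@p+E[:3,3]
    return im["fx"]*q[0]/q[2]+im["cx"],im["fy"]*q[1]/q[2]+im["cy"]
E
python3 - <<'E'
from h import *
s=ctrl.get_state();print(s["time"],s["position"],s["tool_rot"],s["ft_force"])
for c in ("top","scene"):
    im=vision.get_image(c);cv2.imwrite(f"pics/{c}0.png",im["color"])
    for n,z in (("docucam",.028),("lamp_top",.037),("foam_wheel",.014),("lorry",.09),("bare_axle",.088),("fitted_wheel",.082),("foam_disc",.014),("foam_offcut",.014),("foam_cross",.014)):
        for r in vision.spot_in(c,n)[:3]:
            b=r["bbox"];print(c,n,round(r["conf"],2),np.round(b),ray(im,(b[0]+b[2])/2,(b[1]+b[3])/2,z).round(3)[:2])
E
```

```text
0.0 [ 0.2569354  -0.59646159  0.2214552 ] [-3.07501134e+00 -6.34252920e-01  7.10393309e-04] [ 0.56027287 -0.04045396 -0.33838102]
top docucam 0.67 [399. 124. 503. 246.] [ 0.532 -0.389]
top docucam 0.35 [414. 266. 455. 304.] [ 0.278 -0.336]
top lamp_top 0.73 [397. 127. 505. 244.] [ 0.53  -0.385]
top lamp_top 0.15 [173. 103. 202. 130.] [0.724 0.282]
top foam_wheel 0.87 [383. 131. 406. 150.] [ 0.653 -0.249]
top foam_wheel 0.85 [443. 123. 466. 144.] [ 0.668 -0.407]
top foam_wheel 0.79 [473. 212. 496. 234.] [ 0.432 -0.476]
top lorry 0.98 [143. 150. 210. 245.] [0.514 0.298]
top bare_axle 0.6 [146. 152. 213. 242.] [0.515 0.29 ]
top fitted_wheel 0.65 [142. 152. 212. 242.] [0.516 0.298]
top foam_disc 0.72 [276. 124. 291. 140.] [0.683 0.04 ]
top foam_offcut 0.83 [332. 117. 360. 152.] [ 0.673 -0.123]
top foam_cross 0.83 [263. 189. 304. 226.] [0.486 0.045]
top foam_cross 0.71 [142. 154. 212. 244.] [0.515 0.318]
scene docucam 0.55 [187.  81. 275. 197.] [ 0.405 -0.458]
scene foam_wheel 0.71 [181. 193. 200. 208.] [ 0.676 -0.392]
scene foam_wheel 0.65 [306. 148. 327. 161.] [ 0.301 -0.184]
scene foam_wheel 0.61 [217. 137. 232. 152.] [ 0.425 -0.471]
scene lorry 0.97 [386. 221. 471. 308.] [0.556 0.311]
scene bare_axle 0.66 [387. 222. 469. 308.] [0.556 0.311]
scene fitted_wheel 0.82 [384. 223. 471. 307.] [0.552 0.31 ]
scene foam_disc 0.61 [303. 263. 318. 279.] [0.688 0.048]
scene foam_offcut 0.66 [246. 226. 283. 258.] [ 0.677 -0.113]
scene foam_cross 0.69 [334. 210. 364. 235.] [0.492 0.05 ]
```

View pics/top0.png

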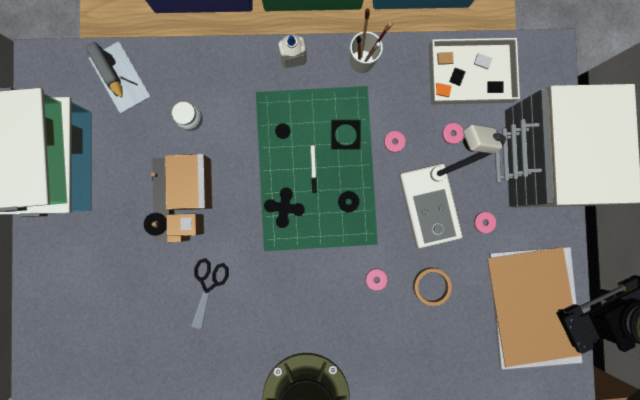

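View pics/scene0.png

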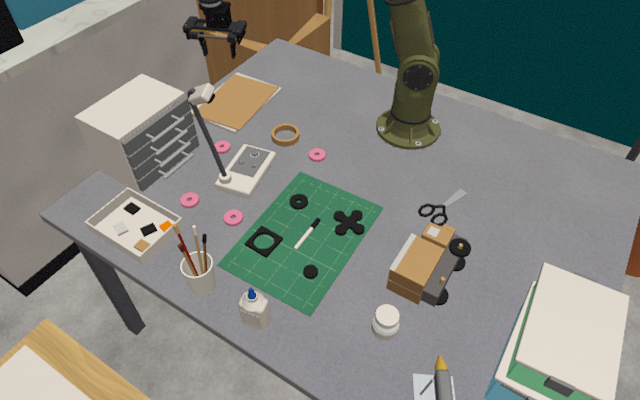

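The top view shows the foam wheel at (348,202), the lamp button at (438,229), the bare axle near (154,174) and the fitted wheel at (155,224). I'll refine these positions with crops.

```bash
python3 - <<'E'
from h import *
a=cv2.imread("pics/top0.png")
im=vision.get_image("top")
cr=[a[v-25:v+25,u-25:u+25] for u,v in((438,229),(348,202),(156,175),(156,222))]
g=[cv2.resize(c,(300,300),interpolation=cv2.INTER_CUBIC) for c in cr]
cv2.imwrite("pics/crops.png",np.vstack([np.hstack(g[:2]),np.hstack(g[2:])]))
m=(a[190:216,334:364].max(2)<45).astype(np.uint8)
c,r=cv2.minEnclosingCircle(cv2.findNonZero(m)); print("wheel",c[0]+334,c[1]+190,r,ray(im,c[0]+334,c[1]+190,.014))
for n,u,v,z in(("lamp",438,229,.037),("axle",154,174,.088),("fitted",155,224,.082),("neck base",437,174,.028)):print(n,ray(im,u,v,z).round(4))
E
```

```text
wheel 348.1666669845581 201.1666669845581 10.395076751708984 [ 0.49812007 -0.12331119  0.014     ]
lamp [ 0.4205 -0.348   0.037 ]
axle [0.5727 0.3515 0.088 ]
fitted [0.4517 0.3521 0.082 ]
neck base [ 0.5618 -0.3535  0.028 ]
```

View pics/crops.png

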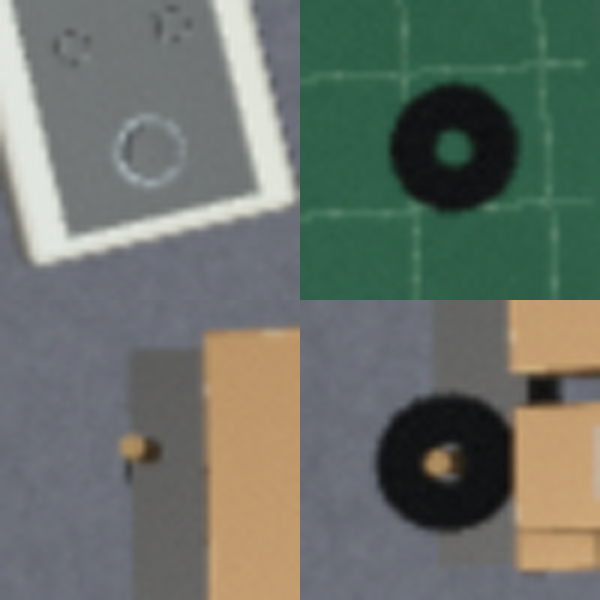

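The crops confirm the lamp at about (438,229), the wheel at (348,201) and the axle top at about (153,174.5). Next I'll work out the moves.

```bash
cat > to.py <<'E'
import sys
from h import *
from scipy.spatial.transform import Rotation as Ro
def to(*p):
    s=ctrl.get_state();R=Ro.from_rotvec(s["tool_rot"]).as_matrix()
    print(round(s["time"],2),np.round(s["position"],4),np.round(s["ft_force"],2),round(s["grip_width"],2)," d mm",(R.T@(np.array(p)-s["position"])*1000).round(1)," z",R[:,2].round(3)," x",R[:,0].round(3))
if __name__=="__main__": to(*map(float,sys.argv[1:]))
E
python3 to.py .4205 -.348 .12
```

```text
1.05 [ 0.2572 -0.597   0.2226] [-0.35 -0.74 -0.57] 1.0  d mm [ 248.5 -164.   102.5]  z [ 0. -0. -1.]  x [ 0.918  0.396 -0.   ]
```

Call:
jog_arm([
  {"tx":30,"ty":-20,"tz":0,"gripper":0},
  {"tx":60,"ty":-40,"tz":0,"gripper":0},
  {"tx":90,"ty":-60,"tz":0,"gripper":0},
  {"tx":120,"ty":-80,"tz":10,"gripper":0},
  {"tx":150,"ty":-100,"tz":20,"gripper":0},
])

```text
validation failed for argument at $.in...
```

Call:
jog_arm([
  {"tx":25,"ty":-16,"tz":10,"gripper":0},
  {"tx":50,"ty":-32,"tz":20,"gripper":0},
  {"tx":75,"ty":-48,"tz":40,"gripper":0},
  {"tx":98,"ty":-64,"tz":60,"gripper":0},
  {"tx":98,"ty":-64,"tz":80,"gripper":0},
])

```text
validation failed for argument at $.in...
```

Call:
jog_arm([
  {"tx":0,"gripper":0},
  {"tx":0,"gripper":0},
  {"tx":0,"gripper":0},
  {"tx":0,"gripper":0},
  {"tx":0,"gripper":0},
])

```text
validation failed for argument at $.in...
```

```bash
python3 - <<'E'
from to import *
to(.4205,-.348,.037)
w=vision.get_image("wrist");t=vision.get_image("top")
p=np.array([.4205,-.348,.037]);print(proj(w,p),proj(t,p))
cv2.imwrite("pics/lamp.png",w["color"])
E
```

```text
1.05 [ 0.2572 -0.597   0.2226] [-0.35 -0.74 -0.57] 1.0  d mm [ 248.5 -164.1  185.5]  z [ 0. -0. -1.]  x [ 0.918  0.396 -0.   ]
(np.float64(128.9963181842974), np.float64(-96.194229793251)) (np.float64(437.98721740474343), np.float64(229.01300286720746))
```

View pics/lamp.png

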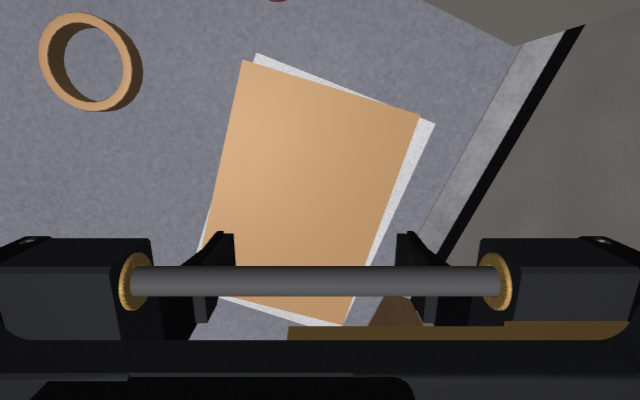

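The moves were refused, probably because every key has to be given. The picture is still the start view, with the tape roll at about (90,62).

Call:
jog_arm([
  {"tx":30,"ty":-20,"tz":0,"wx":0,"wy":0,"wz":0,"gripper":0},
  {"tx":60,"ty":-40,"tz":0,"wx":0,"wy":0,"wz":0,"gripper":0},
  {"tx":90,"ty":-60,"tz":0,"wx":0,"wy":0,"wz":0,"gripper":0},
  {"tx":120,"ty":-80,"tz":10,"wx":0,"wy":0,"wz":0,"gripper":0},
  {"tx":150,"ty":-100,"tz":20,"wx":0,"wy":0,"wz":0,"gripper":0},
])

```text
time: 1.57
position: [0.3564, -0.4447, 0.2032]
tool_rot: [3.075, 0.634, 0.001]
ft_force: [0.7, 0.4, -0.9]
grip_width: 0.708
grip_force: 0.0
```

Call:
jog_arm([
  {"tx":25,"ty":-16,"tz":10,"wx":0,"wy":0,"wz":0,"gripper":0},
  {"tx":50,"ty":-32,"tz":20,"wx":0,"wy":0,"wz":0,"gripper":0},
  {"tx":75,"ty":-48,"tz":40,"wx":0,"wy":0,"wz":0,"gripper":0},
  {"tx":98,"ty":-64,"tz":60,"wx":0,"wy":0,"wz":0,"gripper":0},
  {"tx":98,"ty":-64,"tz":80,"wx":0,"wy":0,"wz":0,"gripper":0},
])

```text
time: 1.98
position: [0.4247, -0.3418, 0.1225]
tool_rot: [-3.073, -0.648, -0.006]
ft_force: [-0.3, 0.1, 0.1]
grip_width: 0.329
grip_force: 0.0
```

Call:
jog_arm([
  {"tx":0,"ty":0,"tz":0,"wx":0,"wy":0,"wz":0,"gripper":0},
  {"tx":0,"ty":0,"tz":0,"wx":0,"wy":0,"wz":0,"gripper":0},
  {"tx":0,"ty":0,"tz":0,"wx":0,"wy":0,"wz":0,"gripper":0},
  {"tx":0,"ty":0,"tz":0,"wx":0,"wy":0,"wz":0,"gripper":0},
  {"tx":0,"ty":0,"tz":0,"wx":0,"wy":0,"wz":0,"gripper":0},
])

```text
time: 2.4
position: [0.4201, -0.3499, 0.124]
tool_rot: [3.075, 0.631, 0.002]
ft_force: [-0.1, 0.2, -0.3]
grip_width: 0.023
grip_force: 0.0
```

```bash
python3 - <<'E'
from to import *
to(.4205,-.348,.037)
w=vision.get_image("wrist")
p=np.array([.4205,-.348,.037]);print(proj(w,p))
cv2.imwrite("pics/lamp2.png",w["color"])
E
```

```text
2.4 [ 0.4201 -0.3499  0.124 ] [-0.15  0.22 -0.35] 0.02  d mm [ 1.  -1.8 87. ]  z [ 0.002 -0.002 -1.   ]  x [0.919 0.394 0.001]
(np.float64(312.3970271398946), np.float64(203.7614631239386))
```

View pics/lamp2.png

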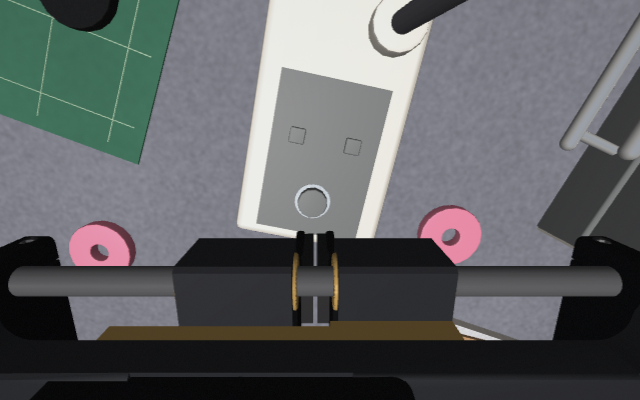

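The wrist view shows the lamp button at about (312,202), against a prediction of (312,204), so the estimate is good. Pressing now.

Call:
jog_arm([
  {"tx":1,"ty":-2,"tz":25,"wx":0,"wy":0,"wz":0,"gripper":0},
  {"tx":1,"ty":-2,"tz":45,"wx":0,"wy":0,"wz":0,"gripper":0},
  {"tx":1,"ty":-2,"tz":62,"wx":0,"wy":0,"wz":0,"gripper":0},
  {"tx":1,"ty":-2,"tz":74,"wx":0,"wy":0,"wz":0,"gripper":0},
  {"tx":1,"ty":-2,"tz":80,"wx":0,"wy":0,"wz":0,"gripper":0},
])

```text
time: 2.87
position: [0.4193, -0.3459, 0.0412]
tool_rot: [-3.076, -0.633, 0.002]
ft_force: [0.2, 0.1, -0.5]
grip_width: 0.003
grip_force: 0.0
```

Call:
jog_arm([
  {"tx":0,"ty":0,"tz":3,"wx":0,"wy":0,"wz":0,"gripper":0},
  {"tx":0,"ty":0,"tz":6,"wx":0,"wy":0,"wz":0,"gripper":0},
  {"tx":0,"ty":0,"tz":9,"wx":0,"wy":0,"wz":0,"gripper":0},
  {"tx":0,"ty":0,"tz":12,"wx":0,"wy":0,"wz":0,"gripper":0},
  {"tx":0,"ty":0,"tz":13,"wx":0,"wy":0,"wz":0,"gripper":0},
])

```text
time: 3.28
position: [0.4206, -0.3465, 0.0313]
tool_rot: [3.076, 0.634, 0.0]
ft_force: [-4.1, 3.1, 15.9]
grip_width: 0.005
grip_force: 7.6
```

Call:
jog_arm([
  {"tx":0,"ty":0,"tz":0,"wx":0,"wy":0,"wz":0,"gripper":0},
  {"tx":0,"ty":0,"tz":0,"wx":0,"wy":0,"wz":0,"gripper":0},
  {"tx":0,"ty":0,"tz":0,"wx":0,"wy":0,"wz":0,"gripper":0},
  {"tx":0,"ty":0,"tz":0,"wx":0,"wy":0,"wz":0,"gripper":0},
  {"tx":0,"ty":0,"tz":0,"wx":0,"wy":0,"wz":0,"gripper":0},
])

```text
time: 3.7
position: [0.4206, -0.3465, 0.0314]
tool_rot: [3.075, 0.634, 0.001]
ft_force: [-2.9, 2.0, 9.4]
grip_width: 0.007
grip_force: 4.8
```

Call:
jog_arm([
  {"tx":0,"ty":0,"tz":-10,"wx":0,"wy":0,"wz":0,"gripper":0},
  {"tx":0,"ty":0,"tz":-30,"wx":0,"wy":0,"wz":0,"gripper":0},
  {"tx":0,"ty":0,"tz":-55,"wx":0,"wy":0,"wz":0,"gripper":0},
  {"tx":0,"ty":0,"tz":-80,"wx":0,"wy":0,"wz":0,"gripper":0},
  {"tx":0,"ty":0,"tz":-90,"wx":0,"wy":0,"wz":0,"gripper":0},
])

```text
time: 4.12
position: [0.4222, -0.3474, 0.1237]
tool_rot: [3.072, 0.634, 0.006]
ft_force: [1.1, 0.4, -0.3]
grip_width: 0.004
grip_force: 0.0
```

```bash
python3 to.py .498 -.123 .041
```

```text
4.12 [ 0.4222 -0.3474  0.1237] [ 1.14  0.42 -0.34] 0.0  d mm [ 158.2 -176.5   82.1]  z [ 0.005 -0.004 -1.   ]  x [0.918 0.396 0.003]
```

Call:
jog_arm([
  {"tx":18,"ty":-20,"tz":0,"wx":0,"wy":0,"wz":0,"gripper":0},
  {"tx":42,"ty":-47,"tz":0,"wx":0,"wy":0,"wz":0,"gripper":0},
  {"tx":68,"ty":-76,"tz":0,"wx":0,"wy":0,"wz":0,"gripper":0},
  {"tx":94,"ty":-105,"tz":0,"wx":0,"wy":0,"wz":0,"gripper":0},
  {"tx":120,"ty":-134,"tz":0,"wx":0,"wy":0,"wz":0,"gripper":0},
])

```text
time: 4.53
position: [0.4777, -0.1739, 0.1196]
tool_rot: [3.076, 0.633, 0.001]
ft_force: [1.8, -0.6, 0.5]
grip_width: 0.003
grip_force: 0.0
```

Call:
jog_arm([
  {"tx":20,"ty":-22,"tz":0,"wx":0,"wy":0,"wz":0,"gripper":0},
  {"tx":38,"ty":-42,"tz":5,"wx":0,"wy":0,"wz":0,"gripper":0},
  {"tx":38,"ty":-42,"tz":15,"wx":0,"wy":0,"wz":0,"gripper":0},
  {"tx":38,"ty":-42,"tz":30,"wx":0,"wy":0,"wz":0,"gripper":0},
  {"tx":38,"ty":-42,"tz":40,"wx":0,"wy":0,"wz":0,"gripper":0},
])

```text
time: 4.95
position: [0.4953, -0.1215, 0.0783]
tool_rot: [3.076, 0.636, -0.001]
ft_force: [0.3, -0.6, 0.3]
grip_width: 0.0
grip_force: 0.0
```

```bash
python3 - <<'E'
from to import *
to(.498,-.123,.041)
w=vision.get_image("wrist");to(.498,-.123,.041)
print(proj(w,np.array([.498,-.123,.014])))
cv2.imwrite("pics/wheel.png",w["color"])
E
```

```text
4.95 [ 0.4953 -0.1215  0.0783] [ 0.26 -0.64  0.31] 0.0  d mm [ 2.   2.4 37.3]  z [-0.001 -0.    -1.   ]  x [ 0.918  0.397 -0.001]
5.0 [ 0.4936 -0.1217  0.0764] [-1.78  0.33 -0.87] 0.0  d mm [ 3.6  3.  35.4]  z [-0.004  0.001 -1.   ]  x [ 0.918  0.396 -0.003]
(np.float64(318.00332405027774), np.float64(211.20173673967665))
```

View pics/wheel.png

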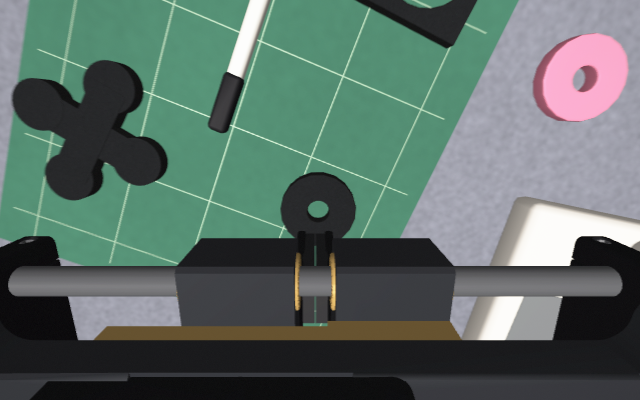

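The foam wheel's hub is at (318,209), against a prediction of (318,211). I'll descend and hold there.

Call:
jog_arm([
  {"tx":2,"ty":2,"tz":12,"wx":0,"wy":0,"wz":0,"gripper":0},
  {"tx":2,"ty":2,"tz":22,"wx":0,"wy":0,"wz":0,"gripper":0},
  {"tx":2,"ty":2,"tz":30,"wx":0,"wy":0,"wz":0,"gripper":0},
  {"tx":2,"ty":2,"tz":35,"wx":0,"wy":0,"wz":0,"gripper":0},
  {"tx":2,"ty":2,"tz":35,"wx":0,"wy":0,"wz":0,"gripper":0},
])

```text
time: 5.42
position: [0.4973, -0.1229, 0.0432]
tool_rot: [-3.076, -0.634, 0.003]
ft_force: [0.6, 0.5, -0.8]
grip_width: 0.009
grip_force: 0.0
```

Call:
jog_arm([
  {"tx":0,"ty":0,"tz":0,"wx":0,"wy":0,"wz":0,"gripper":0},
  {"tx":0,"ty":0,"tz":0,"wx":0,"wy":0,"wz":0,"gripper":0},
  {"tx":0,"ty":0,"tz":0,"wx":0,"wy":0,"wz":0,"gripper":0},
  {"tx":0,"ty":0,"tz":0,"wx":0,"wy":0,"wz":0,"gripper":0},
  {"tx":0,"ty":0,"tz":0,"wx":0,"wy":0,"wz":0,"gripper":0},
])

```text
time: 5.83
position: [0.4985, -0.123, 0.045]
tool_rot: [3.076, 0.634, 0.001]
ft_force: [0.6, 0.2, 0.4]
grip_width: 0.006
grip_force: 0.0
```

Call:
jog_arm([
  {"tx":0,"ty":0,"tz":0,"wx":0,"wy":0,"wz":0,"gripper":0},
  {"tx":0,"ty":0,"tz":0,"wx":0,"wy":0,"wz":0,"gripper":0},
  {"tx":0,"ty":0,"tz":0,"wx":0,"wy":0,"wz":0,"gripper":0},
  {"tx":0,"ty":0,"tz":0,"wx":0,"wy":0,"wz":0,"gripper":0},
  {"tx":0,"ty":0,"tz":0,"wx":0,"wy":0,"wz":0,"gripper":0},
])

```text
time: 6.25
position: [0.4983, -0.1229, 0.0445]
tool_rot: [3.077, 0.635, 0.0]
ft_force: [0.2, 0.5, -0.3]
grip_width: 0.006
grip_force: 0.0
```

Call:
jog_arm([
  {"tx":0,"ty":0,"tz":0,"wx":0,"wy":0,"wz":0,"gripper":0},
  {"tx":0,"ty":0,"tz":0,"wx":0,"wy":0,"wz":0,"gripper":0},
  {"tx":0,"ty":0,"tz":0,"wx":0,"wy":0,"wz":0,"gripper":0},
  {"tx":0,"ty":0,"tz":0,"wx":0,"wy":0,"wz":0,"gripper":0},
  {"tx":0,"ty":0,"tz":0,"wx":0,"wy":0,"wz":0,"gripper":0},
])

```text
time: 6.67
position: [0.4982, -0.1229, 0.0445]
tool_rot: [3.077, 0.635, -0.0]
ft_force: [-0.2, 0.5, 0.3]
grip_width: 0.011
grip_force: 0.0
```

Call:
jog_arm([
  {"tx":0,"ty":0,"tz":0,"wx":0,"wy":0,"wz":0,"gripper":0},
  {"tx":0,"ty":0,"tz":0,"wx":0,"wy":0,"wz":0,"gripper":0},
  {"tx":0,"ty":0,"tz":0,"wx":0,"wy":0,"wz":0,"gripper":0},
  {"tx":0,"ty":0,"tz":0,"wx":0,"wy":0,"wz":0,"gripper":0},
  {"tx":0,"ty":0,"tz":0,"wx":0,"wy":0,"wz":0,"gripper":0},
])

```text
time: 7.08
position: [0.4983, -0.1229, 0.0445]
tool_rot: [3.077, 0.635, -0.0]
ft_force: [0.2, -0.2, -0.3]
grip_width: 0.005
grip_force: 0.0
```

Call:
jog_arm([
  {"tx":0,"ty":0,"tz":0,"wx":0,"wy":0,"wz":0,"gripper":0},
  {"tx":0,"ty":0,"tz":0,"wx":0,"wy":0,"wz":0,"gripper":0},
  {"tx":0,"ty":0,"tz":0,"wx":0,"wy":0,"wz":0,"gripper":0},
  {"tx":0,"ty":0,"tz":0,"wx":0,"wy":0,"wz":0,"gripper":0},
  {"tx":0,"ty":0,"tz":0,"wx":0,"wy":0,"wz":0,"gripper":0},
])

```text
time: 7.5
position: [0.4983, -0.1229, 0.0445]
tool_rot: [3.077, 0.635, -0.0]
ft_force: [-0.9, -0.1, -0.4]
grip_width: 0.007
grip_force: 0.0
```

```bash
python3 to.py .5715 .353 .25
```

```text
7.5 [ 0.4983 -0.1229  0.0445] [-0.87 -0.11 -0.36] 0.01  d mm [ 255.6 -408.1 -205.5]  z [-0. -0. -1.]  x [ 0.918  0.396 -0.   ]
```

Call:
jog_arm([
  {"tx":0,"ty":0,"tz":-25,"wx":0,"wy":0,"wz":0,"gripper":0},
  {"tx":0,"ty":0,"tz":-60,"wx":0,"wy":0,"wz":0,"gripper":0},
  {"tx":10,"ty":-16,"tz":-100,"wx":0,"wy":0,"wz":0,"gripper":0},
  {"tx":25,"ty":-40,"tz":-135,"wx":0,"wy":0,"wz":0,"gripper":0},
  {"tx":45,"ty":-72,"tz":-160,"wx":0,"wy":0,"wz":0,"gripper":0},
])

```text
time: 7.92
position: [0.5109, -0.048, 0.2025]
tool_rot: [3.076, 0.627, 0.005]
ft_force: [1.1, 0.2, 0.3]
grip_width: 0.006
grip_force: 0.0
```

Call:
jog_arm([
  {"tx":20,"ty":-32,"tz":-10,"wx":0,"wy":0,"wz":-0.1,"gripper":0},
  {"tx":40,"ty":-64,"tz":-15,"wx":0,"wy":0,"wz":-0.2,"gripper":0},
  {"tx":60,"ty":-96,"tz":-15,"wx":0,"wy":0,"wz":-0.3,"gripper":0},
  {"tx":80,"ty":-128,"tz":-15,"wx":0,"wy":0,"wz":-0.4,"gripper":0},
  {"tx":100,"ty":-160,"tz":-15,"wx":0,"wy":0,"wz":-0.5,"gripper":0},
])

```text
time: 8.33
position: [0.5386, 0.1418, 0.2147]
tool_rot: [2.82, 1.382, 0.001]
ft_force: [0.5, -0.2, -0.7]
grip_width: 0.003
grip_force: 0.0
```

```bash
python3 to.py .5715 .353 .2
```

```text
8.33 [0.5386 0.1418 0.2147] [ 0.5  -0.19 -0.7 ] 0.0  d mm [ 187.  -103.4   14.6]  z [ 0.001 -0.    -1.   ]  x [0.613 0.79  0.   ]
```

Call:
jog_arm([
  {"tx":30,"ty":-16,"tz":0,"wx":0,"wy":0,"wz":-0.1,"gripper":0},
  {"tx":60,"ty":-32,"tz":0,"wx":0,"wy":0,"wz":-0.2,"gripper":0},
  {"tx":90,"ty":-48,"tz":0,"wx":0,"wy":0,"wz":-0.25,"gripper":0},
  {"tx":120,"ty":-64,"tz":0,"wx":0,"wy":0,"wz":-0.25,"gripper":0},
  {"tx":145,"ty":-80,"tz":0,"wx":0,"wy":0,"wz":-0.25,"gripper":0},
])

```text
time: 8.75
position: [0.5651, 0.3056, 0.2138]
tool_rot: [-2.63, -1.717, -0.0]
ft_force: [-0.6, 0.3, 0.8]
grip_width: 0.007
grip_force: 0.0
```

Call:
jog_arm([
  {"tx":0,"ty":0,"tz":0,"wx":0,"wy":0,"wz":0,"gripper":0},
  {"tx":0,"ty":0,"tz":0,"wx":0,"wy":0,"wz":0,"gripper":0},
  {"tx":0,"ty":0,"tz":0,"wx":0,"wy":0,"wz":0,"gripper":0},
  {"tx":0,"ty":0,"tz":0,"wx":0,"wy":0,"wz":0,"gripper":0},
  {"tx":0,"ty":0,"tz":0,"wx":0,"wy":0,"wz":0,"gripper":0},
])

```text
time: 9.17
position: [0.5655, 0.3017, 0.2142]
tool_rot: [2.632, 1.713, -0.0]
ft_force: [0.8, -0.1, -0.1]
grip_width: 0.005
grip_force: 0.0
```

```bash
python3 - <<'E'
from to import *
w=vision.get_image("wrist");to(.5715,.353,.115)
print(proj(w,np.array([.5715,.353,.088])))
cv2.imwrite("pics/axle.png",w["color"])
E
```

```text
9.22 [0.5655 0.3019 0.2143] [-1.38 -0.11 -0.31] 0.01  d mm [ 49.3 -15.3  99.3]  z [ 0.001 -0.001 -1.   ]  x [ 0.405  0.915 -0.001]
(np.float64(296.5876828797809), np.float64(137.5677051200216))
```

View pics/axle.png

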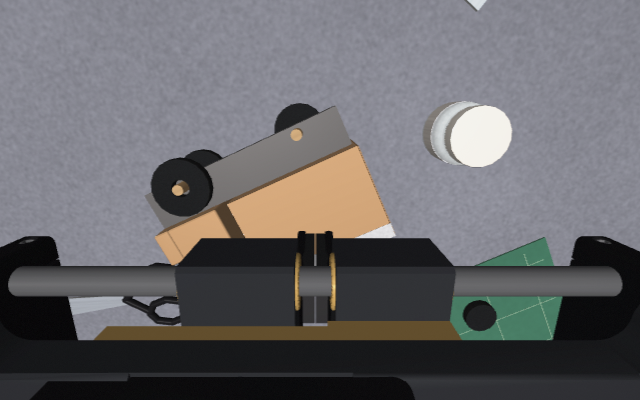

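The bare axle end is at (296,134), against a prediction of (297,138), which is about 1–2 mm off. The fitted wheel is clear at (180,188). I'll move across, then descend.

Call:
jog_arm([
  {"tx":18,"ty":-5,"tz":0,"wx":0,"wy":0,"wz":0,"gripper":0},
  {"tx":38,"ty":-11,"tz":0,"wx":0,"wy":0,"wz":0,"gripper":0},
  {"tx":50,"ty":-15,"tz":10,"wx":0,"wy":0,"wz":0,"gripper":0},
  {"tx":50,"ty":-15,"tz":30,"wx":0,"wy":0,"wz":0,"gripper":0},
  {"tx":50,"ty":-15,"tz":50,"wx":0,"wy":0,"wz":0,"gripper":0},
])

```text
time: 9.63
position: [0.5711, 0.3566, 0.1637]
tool_rot: [-2.629, -1.719, -0.002]
ft_force: [0.5, -0.4, -1.0]
grip_width: 0.006
grip_force: 0.0
```

Call:
jog_arm([
  {"tx":0,"ty":0,"tz":12,"wx":0,"wy":0,"wz":0,"gripper":0},
  {"tx":0,"ty":0,"tz":24,"wx":0,"wy":0,"wz":0,"gripper":0},
  {"tx":0,"ty":0,"tz":34,"wx":0,"wy":0,"wz":0,"gripper":0},
  {"tx":0,"ty":0,"tz":41,"wx":0,"wy":0,"wz":0,"gripper":0},
  {"tx":0,"ty":0,"tz":44,"wx":0,"wy":0,"wz":0,"gripper":0},
])

```text
time: 10.05
position: [0.5711, 0.3549, 0.1191]
tool_rot: [2.631, 1.717, -0.002]
ft_force: [0.2, 0.2, -0.6]
grip_width: 0.002
grip_force: 0.0
```

Call:
jog_arm([
  {"tx":0,"ty":0,"tz":0,"wx":0,"wy":0,"wz":0,"gripper":0},
  {"tx":0,"ty":0,"tz":0,"wx":0,"wy":0,"wz":0,"gripper":0},
  {"tx":0,"ty":0,"tz":0,"wx":0,"wy":0,"wz":0,"gripper":0},
  {"tx":0,"ty":0,"tz":0,"wx":0,"wy":0,"wz":0,"gripper":0},
  {"tx":0,"ty":0,"tz":0,"wx":0,"wy":0,"wz":0,"gripper":0},
])

```text
time: 10.47
position: [0.5715, 0.3557, 0.1208]
tool_rot: [2.63, 1.717, 0.002]
ft_force: [-0.2, -0.2, 0.9]
grip_width: 0.007
grip_force: 0.0
```

```bash
python3 - <<'E'
from to import *
w=vision.get_image("wrist");to(.5715,.353,.115)
print(proj(w,np.array([.5715,.353,.088])))
cv2.imwrite("pics/axle2.png",w["color"])
E
```

```text
10.52 [0.5714 0.3556 0.1207] [ 0.06 -0.95  0.07] 0.0  d mm [-2.4  1.1  5.7]  z [ 0.001  0.    -1.   ]  x [0.402 0.916 0.001]
(np.float64(315.8008783513025), np.float64(232.53436749288056))
```

View pics/axle2.png

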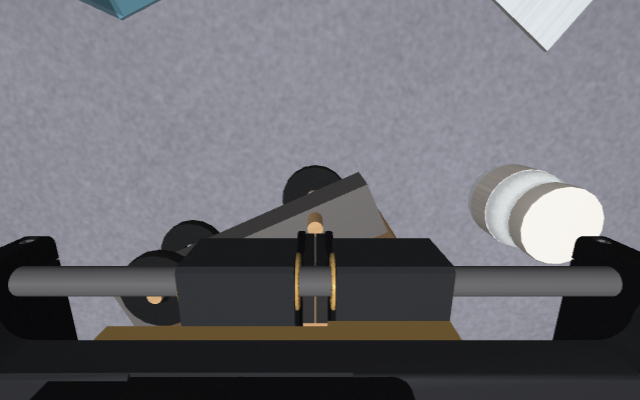

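The fingertips stand right over the axle dowel at (316,228), and the grasp point is about 52 mm above its end. I'll hold for about two seconds.

Call:
jog_arm([
  {"tx":0,"ty":0,"tz":0,"wx":0,"wy":0,"wz":0,"gripper":0},
  {"tx":0,"ty":0,"tz":0,"wx":0,"wy":0,"wz":0,"gripper":0},
  {"tx":0,"ty":0,"tz":0,"wx":0,"wy":0,"wz":0,"gripper":0},
  {"tx":0,"ty":0,"tz":0,"wx":0,"wy":0,"wz":0,"gripper":0},
  {"tx":0,"ty":0,"tz":0,"wx":0,"wy":0,"wz":0,"gripper":0},
])

```text
time: 10.93
position: [0.5712, 0.3555, 0.1201]
tool_rot: [2.63, 1.718, -0.0]
ft_force: [-0.3, 0.0, -0.6]
grip_width: 0.004
grip_force: 0.0
```

Call:
jog_arm([
  {"tx":0,"ty":0,"tz":0,"wx":0,"wy":0,"wz":0,"gripper":0},
  {"tx":0,"ty":0,"tz":0,"wx":0,"wy":0,"wz":0,"gripper":0},
  {"tx":0,"ty":0,"tz":0,"wx":0,"wy":0,"wz":0,"gripper":0},
  {"tx":0,"ty":0,"tz":0,"wx":0,"wy":0,"wz":0,"gripper":0},
  {"tx":0,"ty":0,"tz":0,"wx":0,"wy":0,"wz":0,"gripper":0},
])

```text
time: 11.35
position: [0.5712, 0.3555, 0.1201]
tool_rot: [2.63, 1.718, -0.0]
ft_force: [-0.3, 0.8, -0.2]
grip_width: 0.004
grip_force: 0.0
```

Call:
jog_arm([
  {"tx":0,"ty":0,"tz":0,"wx":0,"wy":0,"wz":0,"gripper":0},
  {"tx":0,"ty":0,"tz":0,"wx":0,"wy":0,"wz":0,"gripper":0},
  {"tx":0,"ty":0,"tz":0,"wx":0,"wy":0,"wz":0,"gripper":0},
  {"tx":0,"ty":0,"tz":0,"wx":0,"wy":0,"wz":0,"gripper":0},
  {"tx":0,"ty":0,"tz":0,"wx":0,"wy":0,"wz":0,"gripper":0},
])

```text
time: 11.77
position: [0.5712, 0.3555, 0.1202]
tool_rot: [2.63, 1.717, -0.0]
ft_force: [0.4, 0.2, -0.1]
grip_width: 0.007
grip_force: 0.0
```

Call:
jog_arm([
  {"tx":0,"ty":0,"tz":0,"wx":0,"wy":0,"wz":0,"gripper":0},
  {"tx":0,"ty":0,"tz":0,"wx":0,"wy":0,"wz":0,"gripper":0},
  {"tx":0,"ty":0,"tz":0,"wx":0,"wy":0,"wz":0,"gripper":0},
  {"tx":0,"ty":0,"tz":0,"wx":0,"wy":0,"wz":0,"gripper":0},
  {"tx":0,"ty":0,"tz":0,"wx":0,"wy":0,"wz":0,"gripper":0},
])

```text
time: 12.18
position: [0.5712, 0.3555, 0.1202]
tool_rot: [2.63, 1.717, -0.0]
ft_force: [0.6, 0.6, 0.3]
grip_width: 0.005
grip_force: 0.0
```

Call:
jog_arm([
  {"tx":0,"ty":0,"tz":0,"wx":0,"wy":0,"wz":0,"gripper":0},
  {"tx":0,"ty":0,"tz":0,"wx":0,"wy":0,"wz":0,"gripper":0},
  {"tx":0,"ty":0,"tz":0,"wx":0,"wy":0,"wz":0,"gripper":0},
  {"tx":0,"ty":0,"tz":0,"wx":0,"wy":0,"wz":0,"gripper":0},
  {"tx":0,"ty":0,"tz":0,"wx":0,"wy":0,"wz":0,"gripper":0},
])

```text
time: 12.6
position: [0.5713, 0.3555, 0.1202]
tool_rot: [2.631, 1.717, -0.0]
ft_force: [0.4, 0.4, -0.2]
grip_width: 0.01
grip_force: 0.0
```

```bash
python3 -c "
from bench import ctrl
print(ctrl.close_job())"
```

```text
the job is handed in; nothing more can be done
None
```

I pressed the lamp button in (tip at 31 mm, 9–16 N), pointed at the foam wheel for about 2 s, and finished still pointing at the bare axle; the job was handed in at about 12.6 s, with no verdict returned.

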